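Vent the bench steriliser and crack its lid open by one turn

TASK

The field lab's steam steriliser has finished its cycle: first push the vent valve's lever fully open, then crack the lid by pushing the hand wheel on top round by a spoke, anticlockwise seen from above, through exactly one full turn and no further. Push gently with the fingertips - grip nothing and force nothing - leave the bottles, box and beaker standing where they are, and finish clear of everything.

Things in the scene. Friction and masses are not known exactly. Their poses are not given: they have to be found in the camera images.
- steriliser: The steam steriliser: a round stainless pot 264 mm across on the table, fixed. Origin: centre of its underside; z up, -x to its white control box, -y to its exhaust valve. A bridge bar over the lid runs along x: 316 mm long, 32 mm wide, top 231 mm above the table, with a boss (radius 27 mm) in its middle, top 242 mm. The lid and its relief valve stay below 232 mm.
- wheel_axis (a point): Centre of the hand wheel on top of the steriliser, on its vertical axis, at mid-height of spokes and rim, 270 mm above the table; axes as the steriliser's: it does not turn with the wheel. The hub (radius 21 mm) and the screw in it stand up to 22 mm higher than this point (27 mm after one turn).
- spoke (a point): On one of the wheel's three equal spokes (120 degrees apart, any start angle, any may be pushed): 55 mm from the axis, at mid-height; turns with the wheel; x points outward along the spoke, z up. Spokes: dark steel, level, 13 mm wide, 14 mm high. Black round rim 16 mm thick, 200 mm over all. The free window between two spokes reaches from 21 to 84 mm from the axis.
- wheel (a joint): Angle of the hand wheel in rad: 0 at the start (lid clamped, clockwise stop), grows anticlockwise seen from above; one turn is 6.283, and it can go on past that, to 13. Stiff: about 0.22 N m, some 4 N at 55 mm; it stays where it is left. The lid rises 5 mm per turn; the wheel stays at its height.
- vent_axis (a point): On the vertical stem of the exhaust ball valve, 185 mm from the wheel's axis on the steriliser's -y side, at mid-height of its lever, 138 mm above the table; fixed, axes as the steriliser's. The brass pipe under the lever runs along x, the valve body's top 15 mm below the lever; a steel pot 60 mm wide, 55 mm high stands on the table below the pipe's end, 66 mm to +x.
- vent_grip (a point): Middle of the black sleeve on the vent valve's lever, 66 mm from its stem, at mid-height; moves with the lever. The sleeve is 20 mm wide, 62 mm long, 12 mm high; its end is 97 mm from the stem. This point's -y axis points outward along the lever, its -x axis to the side to push from.
- vent (a joint): Angle of the vent lever in rad. 0: shut, the lever across the pipe, pointing away from the pot (steriliser's -y). Grows anticlockwise seen from above to 1.571: fully open at a firm stop, in line with the pipe, pointing to the steriliser's +x. Stiff: about 0.10 N m, some 2 N at the sleeve; stays where it is left. Starts within 0.1 of shut.
- reagent: Bystander: brown glass bottle, 42 mm across, 85 mm high, standing; origin at the centre of its underside.
- drops: Bystander: small white plastic bottle, 28 mm across, 65 mm high, standing; origin at the centre of its underside.
- slidebox: Bystander: cardboard slide box 85 x 60 x 35 mm; origin at the centre of its underside.
- beaker: Bystander: open steel beaker, 56 mm across, 70 mm high; origin at the centre of its underside.

How it is judged:
On the way, in this order (a step that is already met when the one before it is completed fails the run):
1. the vent lever has been pushed fully open (value of joint vent above 1.4 rad), for 0.2 s.
2. the hand wheel has gone round one full turn (value of joint wheel above 5.98 rad), for 0.2 s.
At the end, for the whole second after the job is handed in: The vent lever is fully open (within 0.17 rad of its stop), the hand wheel rests one full turn (2 pi, within 0.3 rad) anticlockwise from where it started, and the bottles, box and beaker are within 30 mm of where they stood (value of joint vent above 1.4 rad and value of joint wheel between 5.98 and 6.58 rad and velocity of joint wheel between -0.05 and 0.05 rad/s and distance of each of reagent, drops, slidebox, beaker from where it was at the start of the episode below 0.03 m); the robot touches nothing.
It fails at once if the wheel was turned (more than 0.25 rad) before the vent was open (value of joint wheel above 0.25 rad and value of joint vent below 1.3 rad).
It fails at once if the wheel was turned well past one turn (more than 0.5 rad over) (value of joint wheel above 6.78 rad).
It fails at once if the wheel was gripped or forced (fingers on it with over 40 N), or the lever or pot (over 60 N) (contact force between the fingers and wheel above 40 N or contact force between the fingers and steriliser above 60 N).
It fails at once if a bottle, the box or the beaker was moved, lifted or knocked over (distance of any of reagent, drops, slidebox, beaker from where it was at the start of the episode above 0.03 m or angle between any of reagent, drops, slidebox, beaker's own z axis and vertical above 0.5 rad).
It also fails if it takes over 72 s, if anything falls off the work surface, if the arm or the gripper's body presses on something with over 40 N, if the wrist force passes 120 N, or if a joint passes its speed limit or range.

ROBOT

A 6-joint arm with a two-finger parallel gripper is mounted at the origin on the work surface. World frame = base frame: x ahead of the robot, y to its left, z up, the work surface at z = 0. Lengths are in m, angles in rad, forces in N, time in s.
With the tool pointing down it reaches from about 0.275 to 0.75 m from the base axis. Payload 10.2 kg.
Tool frame: the origin (TCP) lies midway between the tips of the shut fingers; the grasp point (between the pads) lies 19 mm behind it; y points along the fingers, x is the direction in which the jaws open and shut, and the axes are right-handed (so a half turn about y gives the same grasp; the last joint's range is limited). The gripper opens to 85 mm and grips with 20 to 120 N. Pads are 22 mm wide; open, the fingers measure 114 mm over their backs; the gripper's body (76 mm by 85 mm) begins 54 mm behind the grasp point. The pads swing forward as they close: fully open they stand 13 mm farther back than shut.
Start: joints at [-1.37, 0.313, 1.498, -0, 1.331, -0.223], TCP at [0.216, -0.479, 0.204] pointing down, gripper open.
Joint ranges: [-2.94, 2.94], [-0.97, 2.17], [0.19, 2.56], [-1.23, 4.37], [0.02, 3.11], [-2.88, 2.88]. Speed limits (rad/s): [2.39, 2.39, 3.01, 3.14, 3.14, 3.14].

INTERFACE

Orientations are given as a rotation vector (axis times angle).
In Python, from station import readout, cams, job gives the robot as it stands. The module is installed in compiled form; this text tells all that it offers.
- The arm moves only by the shell command python3 -m handwheel 'ROWS' [OPENING] [FORCE]. ROWS is JSON, a list of rows, each a list of 6 numbers: the shift along the tool's x, y, z in cm, then the turn, a rotation vector about the tool's x, y, z in rad. In form: [[dx, dy, dz, wx, wy, wz], ...]. A call has 1 to 20 rows; each row is the pose to reach, as a shift and turn from the pose measured when the call began, along the tool's axes at that moment; what a row does not reach only later rows make up. A row lasts 1/12 s, in which the tool goes at most 41.7 mm and 7.16 degrees, less where a joint would pass 70% of its speed; a pose out of reach is approached as far as the arm can. A call with a gripper value outside its range is refused whole. OPENING is the opening in per cent of the stroke, from 0 (shut) to 100 (fully open), set as the call begins (- or left out, the last holds). The fingers move at their own pace and stop on an object; FORCE is the grip in N (left out, the last holds). Time passes only in rows, so rows that repeat a pose let the fingers close. It gives the time, the measured TCP pose, the force and the opening at its end, in the units of the state.
- readout.get_obs(): the state, without advancing time (a new reading comes with each control period).
- cams.snapshot(name): name is "side" or "top" or "wrist"; returns a dict with "color" (384x512x3 uint8, blue, green, red), "vfov" (degrees; the focal length in pixels is half the picture's height over the tangent of half this angle, whatever the lens; pixels are square), "cx", "cy" (the principal point, pixels), "R" (3x3) and "t" (3): a world point X has camera coordinates R X + t; the wrist camera has in their place "hand_eye" (4x4, takes a point from camera to tool coordinates, whose origin is the TCP and whose axes are the tool frame's). Camera axes: x right, y down, z forward; pixel columns grow to the right and rows downward; lengths in m; the calibration is good to about 2 mm. A picture is of the moment at which its call begins: read the wrist's pose just before it. There is no depth.
- job.close_job(): hands the job in, once; it reports no verdict.
The state is a dict: "clock": time; "joint_pos": joint angles; "joint_velocities": joint speeds; "joint_efforts": joint torques, N m; "tool_pos": TCP position; "tcp_rot": TCP orientation; "wrist_force": force on the tool from outside, world axes, zero at the start; "torque": the same for the moment, N m; "gripper_width": finger opening in m.
Only numpy, scipy, OpenCV 4.12 (cv2) and the standard library are available. Lean on these libraries where they do the work, as an engineer would, in place of code of your own. Each camera call takes 0.05 s, during which the arm holds its last target. There are 200 camera calls.

## Working session

There is one attempt and no reset: what is moved stays moved. The work goes in short steps, Python scripts to look and compute and a shell command to move; the robot and the scene stay as the last step left them, time stands still between calls to the robot, and variables do not carry over. Pictures are saved under pics/ and viewed, about 8 in all and at most 12, crops included, and the job is handed in when it is done.

```bash
mkdir -p pics; ls; python3 - <<'E'
from station import readout, cams
import cv2,numpy as np
o=readout.get_obs(); print(o)
ims=[]
for n in ["side","top"]:
    s=cams.snapshot(n); cv2.imwrite(f"pics/{n}0.png",s["color"]); np.save(f"pics/{n}.npy",s,allow_pickle=True)
    print(n,{k:v for k,v in s.items() if k!="color"})
E
```

```text
pics
{'clock': 0.0, 'joint_pos': array([-1.37039110e+00,  3.13435568e-01,  1.49841244e+00, -3.29497545e-07,
        1.33095862e+00, -2.23395853e-01]), 'joint_velocities': array([-1.25170515e-04, -2.34745667e-04, -5.33342906e-05,  1.30179514e-03,
       -1.61881387e-03,  2.02056530e-03]), 'joint_efforts': array([-7.28671966e-04, -4.12259960e+01, -2.59746820e+01, -1.93790734e-04,
        4.05841667e-03,  1.30017384e-05]), 'tool_pos': array([ 0.21583049, -0.47828723,  0.20345174]), 'tcp_rot': array([-1.37950471,  0.89219954, -0.89080501]), 'wrist_force': array([-0.69024892, -0.19607318, -0.06564121]), 'torque': array([-0.07075928,  0.02064529,  0.04156799]), 'gripper_width': 0.08524523018631114}
side {'vfov': 48.712932498611174, 'cx': 255.65648528047464, 'cy': 192.65583920619383, 'R': array([[-0.9860857 , -0.16603317,  0.00824469],
       [-0.12888396,  0.73224599, -0.66873368],
       [ 0.10499483, -0.66049133, -0.74345631]]), 't': array([0.53731771, 0.14069761, 1.15808383])}
top {'vfov': 48.54751533235342, 'cx': 251.21806976244505, 'cy': 184.59868194996562, 'R': array([[ 0.02825787, -0.99924481,  0.02667041],
       [-0.98543579, -0.03232329, -0.16694762],
       [ 0.16768362, -0.02156439, -0.98560498]]), 't': array([0.01312213, 0.55349286, 1.08876569])}
```

View pics/top0.png

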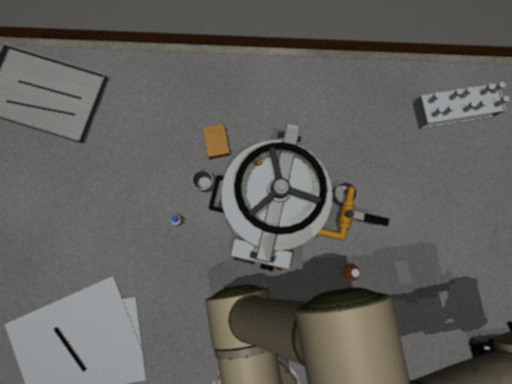

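View pics/side0.png

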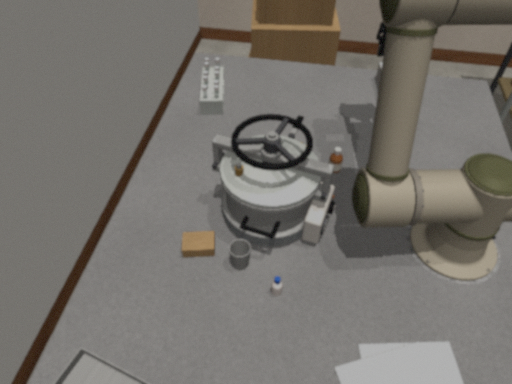

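Top view: wheel hub near (281,187), with spokes towards about (275,150), (250,213) and (322,202). The vent stem is near (349,213) with its black lever running to (388,221). The brown bottle is at (351,271). Side view: hub near (271,140), and the other bystanders are on the far (+y) side.

```bash
cat > h.py <<'E'
import numpy as np,cv2
from scipy.spatial.transform import Rotation as Ro
def ray(s,u,v,z):
    f=192/np.tan(np.radians(s["vfov"])/2)
    d=s["R"].T@np.array([(u-s["cx"])/f,(v-s["cy"])/f,1]); c=-s["R"].T@s["t"]
    return c+d*(z-c[2])/d[2]
def proj(s,X):
    f=192/np.tan(np.radians(s["vfov"])/2)
    p=np.asarray(X)@s["R"].T+s["t"]; return np.stack([p[...,0]/p[...,2]*f+s["cx"],p[...,1]/p[...,2]*f+s["cy"]],-1)
def kin(o):
    return np.array(o["tool_pos"]),Ro.from_rotvec(o["tcp_rot"]).as_matrix()
E
python3 - <<'E'
from h import *
from station import readout
o=readout.get_obs();p,M=kin(o);print("tool axes cols\n",M.round(3))
T=np.load("pics/top.npy",allow_pickle=True).item();S=np.load("pics/side.npy",allow_pickle=True).item()
# wheel rim dark mask
for n,s,box in[("top",T,(225,130,345,250)),("side",S,(222,105,322,175))]:
    g=s["color"].max(2);x0,y0,x1,y1=box
    m=np.zeros_like(g);m[y0:y1,x0:x1]=(g[y0:y1,x0:x1]<45)*255
    cs,_=cv2.findContours(m,cv2.RETR_EXTERNAL,cv2.CHAIN_APPROX_NONE)
    c=max(cs,key=lambda c:cv2.contourArea(cv2.convexHull(c)));h=cv2.convexHull(c)[:,0].astype(float)
    W=np.array([ray(s,u,v,.270)[:2] for u,v in h])
    (cx,cy),r=cv2.minEnclosingCircle(W.astype(np.float32));
    A=np.c_[2*W,np.ones(len(W))];q=np.linalg.lstsq(A,(W**2).sum(1),rcond=None)[0]
    print(n,"wheel",cx,cy,r,"lsq",q[:2],np.sqrt(q[2]+q[0]**2+q[1]**2))
# lever black sleeve in top
g=T["color"].max(2);m=np.zeros_like(g);m[205:230,355:395]=(g[205:230,355:395]<50)*255
cs,_=cv2.findContours(m,cv2.RETR_EXTERNAL,cv2.CHAIN_APPROX_NONE);c=max(cs,key=cv2.contourArea)
(u,v),wh,a=cv2.minAreaRect(c);print("sleeve px",u,v,wh,a,ray(T,u,v,.142))
print("stem",ray(T,349,213,.14),"bottle top",ray(T,352,271,.08))
im=cv2.resize(T["color"][125:255,215:400],None,fx=4,fy=4,interpolation=cv2.INTER_CUBIC)
cv2.imwrite("pics/crop.png",cv2.convertScaleAbs(im,alpha=1.5))
E
```

```text
tool axes cols
 [[ 0.411 -0.     0.912]
 [-0.912  0.001  0.411]
 [-0.001 -1.     0.   ]]
top wheel 0.5116451978683472 -0.02712801657617092 0.0983780100941658 lsq [ 0.51149885 -0.02721243] 0.0975524714590179
side wheel 0.5083098411560059 -0.0398041233420372 0.10882562398910522 lsq [ 0.51111831 -0.03182439] 0.09925913931363954
sleeve px 376.0058898925781 219.7235107421875 (23.97081756591797, 8.134893417358398) 12.528807640075684 [ 0.46017529 -0.27272902  0.142     ]
stem [ 0.47470919 -0.20756063  0.14      ] bottle top [ 0.33506389 -0.22897987  0.08      ]
```

View pics/crop.png

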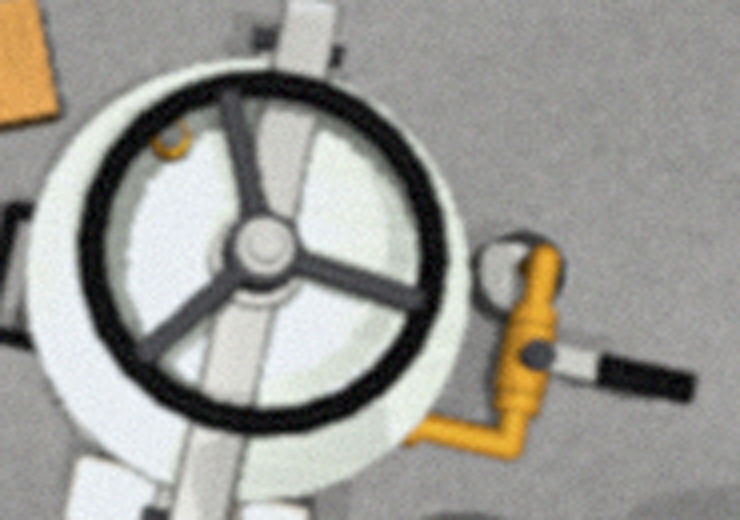

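Checks hold. The rim radius measures 98–99 mm (100 given), the stem is 184 mm from the axis (185 given), and steriliser yaw is about −0.2. Next I shut the fingers, move behind the lever on its −x' side, and descend.

```bash
python3 -m handwheel '[[-2,0,4,0,0,0],[-3,0,7,0,0,0],[-4.5,0,11,0,0,0],[-6,0,15,0,0,0],[-7.5,0,19,0,0,0],[-9,0,23,0,0,0],[-10.6,0,26.7,0,0,0],[-10.6,0,26.7,0,0,0],[-10.6,2.5,26.7,0,0,0],[-10.6,5,26.7,0,0,0],[-10.6,7.5,26.7,0,0,0],[-10.6,7.5,26.7,0,0,0],[-10.6,7.5,26.7,0,0,0]]' 0 20
cat > plan.py <<'E'
import sys
from h import *
from station import readout
o=readout.get_obs();p,M=kin(o);print(o["clock"],p.round(4),o["wrist_force"].round(1),o["gripper_width"])
def rows(P):
    for q in P: print((M.T@(np.array(q)-p)*100).round(1).tolist())
E
python3 - <<'E'
from plan import *
st=np.array([.4745,-.2076]);psi=-.2
P=[]
for a in np.r_[np.linspace(0,1.53,18)]:
    t=psi+a; out=np.array([np.sin(t),-np.cos(t)]); n=np.array([np.cos(t),np.sin(t)])
    z=np.array([.912,.411]);x=np.array([.411,-.912]); s=.0145*abs(n@x)+.011*abs(n@z)
    P.append([*(st+.072*out-(.010+s-.001)*n),.128])
rows(P)
import cv2
from station import cams
s=cams.snapshot("top");cv2.imwrite("pics/t1.png",cv2.resize(s["color"][125:300,215:415],None,fx=3,fy=3))
E
```

```text
clock: 1.18
tool_pos: [0.4152, -0.2717, 0.1284]
tcp_rot: [-1.379, 0.894, -0.889]
wrist_force: [1.3, -0.6, 0.6]
gripper_width: -0.0001
1.1833 [ 0.4152 -0.2717  0.1284] [ 1.3 -0.6  0.6] -0.00014912981993021816
[0.9, 0.0, 1.7]
[1.5, 0.0, 2.2]
[2.0, 0.0, 2.7]
[2.5, 0.0, 3.3]
[2.9, 0.0, 3.9]
[3.3, 0.0, 4.6]
[3.6, 0.0, 5.3]
[3.8, 0.0, 6.1]
[4.0, 0.0, 6.6]
[4.1, 0.0, 7.2]
[4.2, 0.0, 7.7]
[4.2, 0.0, 8.3]
[4.2, 0.0, 8.9]
[4.1, 0.0, 9.6]
[4.0, 0.0, 10.2]
[3.8, 0.0, 10.8]
[3.5, 0.0, 11.4]
[3.2, 0.0, 12.0]
```

View pics/t1.png

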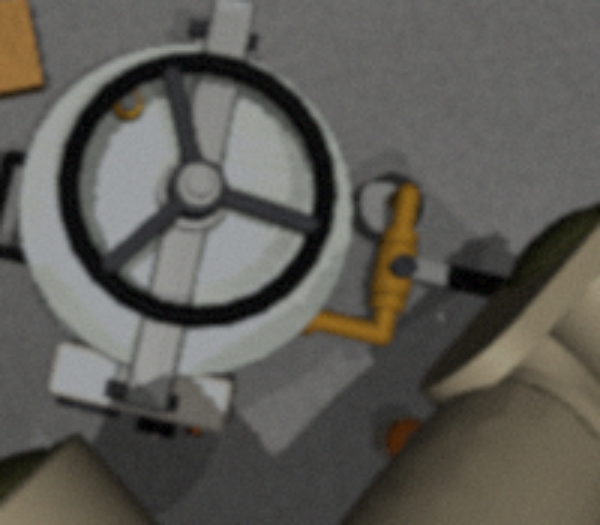

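The tool is behind the lever with nothing disturbed, and the bottle at (405,435) is clear. I'll push the lever round.

```bash
python3 -m handwheel '[[0.5,0,1,0,0,0],[0.9,0,1.7,0,0,0],[1.5,0,2.2,0,0,0],[2,0,2.7,0,0,0],[2.5,0,3.3,0,0,0],[2.9,0,3.9,0,0,0],[3.3,0,4.6,0,0,0],[3.6,0,5.3,0,0,0],[3.8,0,6.1,0,0,0],[4,0,6.6,0,0,0],[4.1,0,7.2,0,0,0],[4.2,0,7.7,0,0,0],[4.2,0,8.3,0,0,0],[4.2,0,8.9,0,0,0],[4.1,0,9.6,0,0,0],[4,0,10.2,0,0,0],[3.8,0,10.8,0,0,0],[3.5,0,11.4,0,0,0],[3.2,0,12,0,0,0],[3.2,0,12,0,0,0]]'
```

```text
clock: 2.9
tool_pos: [0.539, -0.251, 0.1297]
tcp_rot: [-1.38, 0.891, -0.891]
wrist_force: [-0.7, 0.5, -0.3]
gripper_width: 0.0001
```

```bash
python3 -m handwheel '[[-0.2,0,0.15,0,0,0],[-0.4,0,0.3,0,0,0],[-0.5,0,0.4,0,0,0],[-0.5,0,0.4,0,0,0]]'; python3 - <<'E'
from plan import *
from station import cams
s=cams.snapshot("top");cv2.imwrite("pics/t2.png",cv2.resize(s["color"][125:300,215:415],None,fx=3,fy=3))
E
```

```text
clock: 3.23
tool_pos: [0.5406, -0.2446, 0.1297]
tcp_rot: [-1.38, 0.891, -0.891]
wrist_force: [-0.5, -0.1, -0.2]
gripper_width: 0.0002
3.2333 [ 0.5406 -0.2446  0.1297] [-0.5 -0.1 -0.2] 0.0002304692477372704
```

View pics/t2.png

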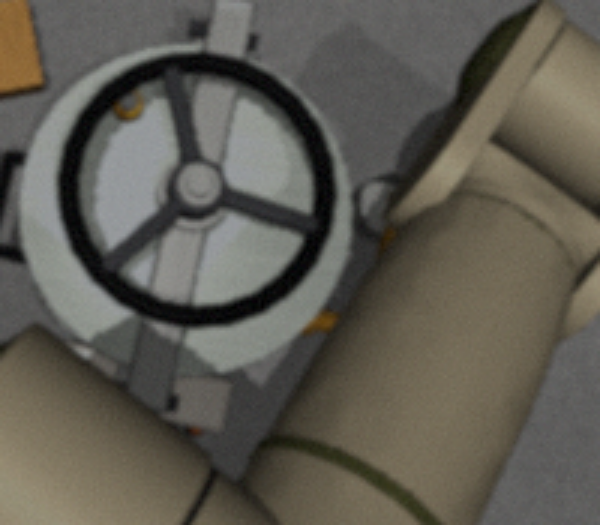

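```bash
python3 -m handwheel '[[2.5,0,-2,0,0,0],[4.5,-2,-3.5,0,0,0],[6.5,-5,-5,0,0,0],[8.5,-8,-7,0,0,0],[10.5,-10,-9,0,0,0],[12,-10,-12,0,0,0],[12,-10,-14,0,0,0],[12,-10,-14,0,0,0]]'; python3 - <<'E'
from plan import *
from station import cams
s=cams.snapshot("top");cv2.imwrite("pics/t3.png",cv2.resize(s["color"][125:300,215:415],None,fx=3,fy=3))
E
```

```text
clock: 3.95
tool_pos: [0.4595, -0.4144, 0.2296]
tcp_rot: [-1.379, 0.895, -0.894]
wrist_force: [0.1, -0.5, -0.7]
gripper_width: -0.0
3.95 [ 0.4595 -0.4144  0.2296] [ 0.1 -0.5 -0.7] -3.820420315221034e-05
```

View pics/t3.png

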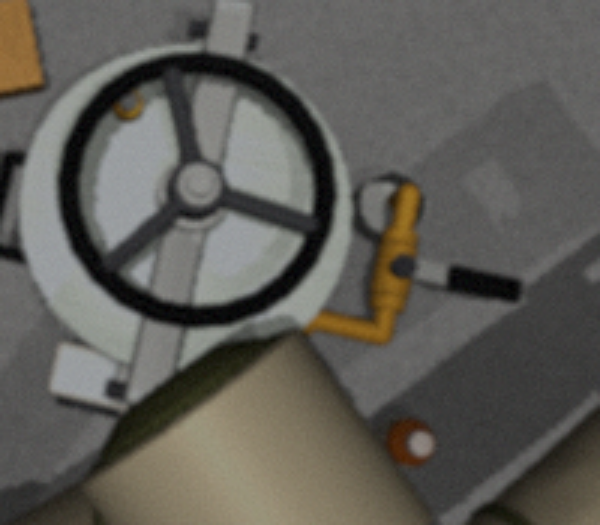

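The lever has not moved: the sleeve is still at (485,283), and no force was felt. The finger must have missed it, so I'll check where the tip really is using the side and wrist cameras.

```bash
python3 - <<'E'
from plan import *
from station import cams
s=cams.snapshot("side");w=cams.snapshot("wrist")
S=np.load("pics/side.npy",allow_pickle=True).item();T=np.load("pics/top.npy",allow_pickle=True).item()
print(proj(S,p),proj(T,p));print({k:v for k,v in w.items() if k!="color"})
# predicted wrist pixels of given world points
H=np.linalg.inv(w["hand_eye"]);f=192/np.tan(np.radians(w["vfov"])/2)
def wp(X):
    c=H[:3,:3]@(M.T@(np.array(X)-p))+H[:3,3];return (c[:2]/c[2]*f+[w["cx"],w["cy"]]).round(),c[2].round(3)
im=w["color"].copy()
for n,X in dict(stem=[.4745,-.2076,.144],sleeve=[.460,-.2727,.144],end=[.4545,-.303,.144],bott=[.335,-.229,.085],tcp=p).items():
    q,d=wp(X);print(n,q,d)
    if d>0: cv2.circle(im,tuple(int(v) for v in q),4,(0,0,255),1)
a=s["color"].copy();cv2.circle(a,tuple(int(v) for v in proj(S,p)),4,(0,0,255),1)
cv2.imwrite("pics/w4.png",cv2.resize(np.vstack([im,a]),None,fx=.78,fy=.78))
E
```

```text
4.0 [ 0.461  -0.413   0.2296] [-0.4  0.5  0.2] -0.00010832790630009534
[305.29877961  71.23225566] [450.88899375 217.89894871]
{'vfov': 63.76198146049567, 'cx': 252.53224648615122, 'cy': 191.71733031513708, 'hand_eye': array([[ 9.99999824e-01,  9.81706407e-05,  5.84828824e-04,
        -3.01677006e-04],
       [-5.33520980e-04, -2.81585466e-01,  9.59536003e-01,
        -1.69151490e-01],
       [ 2.58877561e-04, -9.59536146e-01, -2.81585365e-01,
         7.12637462e-02],
       [ 0.00000000e+00,  0.00000000e+00,  0.00000000e+00,
         1.00000000e+00]])}
stem [16. 67.] 0.237
sleeve [ 93. 120.] 0.249
end [127. 142.] 0.254
bott [ 49. 209.] 0.332
tcp [253. 227.] 0.182
```

View pics/w4.png

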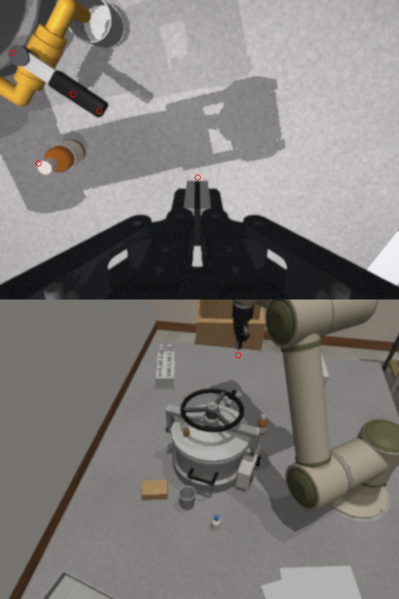

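The wrist view agrees with the lever position: the predicted stem, sleeve and end marks fall on the real ones. The pads also show thinner across than I assumed, about 14 mm shut. I'll re-approach about 16 mm lower and look at contact.

```bash
python3 -m handwheel '[[-3,0,0.5,0,0,0],[-6,0,0.5,0,0,0],[-9,0,1,0,0,0],[-12,0,1.5,0,0,0],[-14.7,0,1.6,0,0,0],[-14.7,0,1.6,0,0,0],[-14.7,3,1.6,0,0,0],[-14.7,6,1.6,0,0,0],[-14.7,9,1.6,0,0,0],[-14.7,11.7,1.6,0,0,0],[-14.7,11.7,1.6,0,0,0],[-14.7,11.7,1.6,0,0,0]]'; python3 -m handwheel '[[0.3,0,0.7,0,0,0],[0.6,0,1.4,0,0,0],[1,0,1.9,0,0,0],[1,0,1.9,0,0,0]]'; python3 - <<'E'
from plan import *
from station import cams
w=cams.snapshot("wrist");cv2.imwrite("pics/w5.png",w["color"])
E
```

```text
clock: 5.1
tool_pos: [0.4171, -0.2704, 0.1127]
tcp_rot: [-1.379, 0.891, -0.889]
wrist_force: [0.4, -0.2, 1.6]
gripper_width: -0.0001
clock: 5.43
tool_pos: [0.4402, -0.2721, 0.1136]
tcp_rot: [-1.38, 0.889, -0.89]
wrist_force: [0.3, 0.2, 0.3]
gripper_width: 0.0004
5.4333 [ 0.4402 -0.2721  0.1136] [0.3 0.2 0.3] 0.00035512508436921585
```

View pics/w5.png

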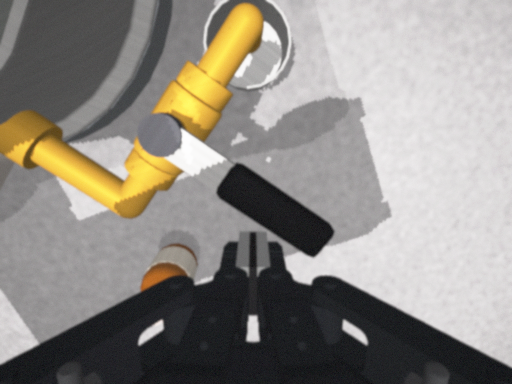

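The tip at (253,232) is still about 15–20 px short of the sleeve at (275,210). I'll push on in small steps and watch the force.

```bash
python3 -m handwheel '[[0.3,0,0.6,0,0,0],[0.6,0,1.2,0,0,0],[0.9,0,1.8,0,0,0],[0.9,0,1.8,0,0,0]]';  python3 - <<'E'
from plan import *
from station import cams
def lever():
    w=cams.snapshot("wrist");s=w["color"]
    H=w["hand_eye"];f=192/np.tan(np.radians(w["vfov"])/2)
    g=s.max(2);m=np.uint8(g<40)*255;m[225:]=0;m[:, :140]=0
    cs,_=cv2.findContours(m,cv2.RETR_EXTERNAL,cv2.CHAIN_APPROX_NONE);c=max(cs,key=cv2.contourArea)
    (u,v),wh,a=cv2.minAreaRect(c)
    d=M@H[:3,:3]@np.array([(u-w["cx"])/f,(v-w["cy"])/f,1]);C=p+M@H[:3,3]
    X=C+d*(.144-C[2])/d[2];return (u,v),wh,a,X
print(lever())
st=np.array([.4745,-.2076]);X=lever()[3][:2]-st
print("r",np.hypot(*X),"vent",np.arctan2(X[0],-X[1])+.2)
E
```

```text
clock: 5.82
tool_pos: [0.4608, -0.2728, 0.1134]
tcp_rot: [-1.38, 0.889, -0.89]
wrist_force: [0.9, -0.1, -0.7]
gripper_width: 0.0
5.8167 [ 0.4608 -0.2728  0.1134] [ 0.9 -0.1 -0.7] 3.711434307588529e-05
((275.61322021484375, 210.103759765625), (121.83880615234375, 37.499427795410156), 15.945395469665527, array([ 0.48473683, -0.27378022,  0.144     ]))
r 0.06735453092000707 vent 0.35845048096807675
```

Contact: vent is about 0.36 and the standoff is 24 mm. So the first pass skimmed over the lever, and the effective tip is higher than the TCP. I'll plan the rest of the arc.

```bash
python3 - <<'E'
from plan import *
st=np.array([.4745,-.2076]);psi=-.2;P=[]
for a in np.linspace(.45,1.54,14):
    t=psi+a; out=np.array([np.sin(t),-np.cos(t)]); n=np.array([np.cos(t),np.sin(t)])
    P.append([*(st+.070*out-.0235*n),.112])
rows(P)
E
```

```text
5.9167 [ 0.46   -0.2724  0.1132] [0.  0.7 0.5] -0.0004532872628187401
[1.2, 0.1, 0.5]
[1.5, 0.1, 1.0]
[1.7, 0.1, 1.6]
[1.9, 0.1, 2.2]
[2.0, 0.1, 2.8]
[2.1, 0.1, 3.4]
[2.1, 0.1, 4.0]
[2.1, 0.1, 4.6]
[2.0, 0.1, 5.3]
[1.8, 0.1, 5.9]
[1.7, 0.1, 6.5]
[1.4, 0.1, 7.0]
[1.2, 0.1, 7.6]
[0.8, 0.1, 8.1]
```

```bash
python3 -m handwheel '[[0.8,0.1,0.3,0,0,0],[1.2,0.1,0.5,0,0,0],[1.5,0.1,1,0,0,0],[1.7,0.1,1.6,0,0,0],[1.9,0.1,2.2,0,0,0],[2,0.1,2.8,0,0,0],[2.1,0.1,3.4,0,0,0],[2.1,0.1,4,0,0,0],[2.1,0.1,4.6,0,0,0],[2,0.1,5.3,0,0,0],[1.8,0.1,5.9,0,0,0],[1.7,0.1,6.5,0,0,0],[1.4,0.1,7,0,0,0],[1.2,0.1,7.6,0,0,0],[0.8,0.1,8.1,0,0,0],[0.8,0.1,8.1,0,0,0]]'; python3 - <<'E'
from plan import *
from station import cams
w=cams.snapshot("wrist");cv2.imwrite("pics/w6.png",w["color"])
E
```

```text
clock: 7.25
tool_pos: [0.5377, -0.245, 0.1123]
tcp_rot: [-1.379, 0.888, -0.888]
wrist_force: [0.3, -0.1, 0.6]
gripper_width: 0.0
7.25 [ 0.5377 -0.245   0.1123] [ 0.3 -0.1  0.6] 1.2150495365306557e-06
```

View pics/w6.png

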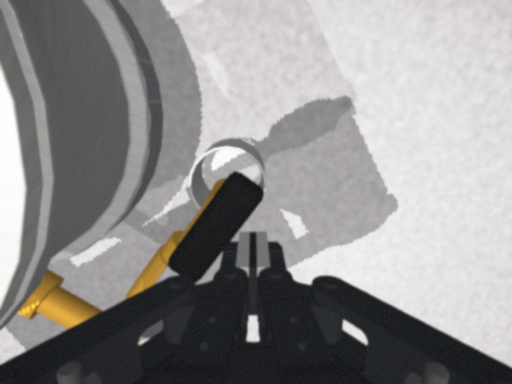

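The sleeve, from (187,265) to (243,185), is nearly in line with the pipe. I'll nudge it a bit more along +y' to reach the stop, then measure.

```bash
python3 -m handwheel '[[-0.2,0,0.2,0,0,0],[-0.4,0,0.3,0,0,0],[-0.6,0,0.4,0,0,0],[-0.6,0,0.4,0,0,0]]'; cat > lev.py <<'E'
from plan import *
from station import cams
w=cams.snapshot("wrist");H=w["hand_eye"];f=192/np.tan(np.radians(w["vfov"])/2)
g=w["color"].max(2);m=np.uint8(g<25)*255;m[228:]=0;m[:,:150]=0
cs,_=cv2.findContours(m,cv2.RETR_EXTERNAL,cv2.CHAIN_APPROX_NONE);c=max(cs,key=cv2.contourArea)
W=[]
for u,v in c[:,0]:
    d=M@H[:3,:3]@np.array([(u-w["cx"])/f,(v-w["cy"])/f,1]);C=p+M@H[:3,3];W.append((C+d*(.144-C[2])/d[2])[:2])
r=cv2.minAreaRect(np.array(W,np.float32)*1000);b=cv2.boxPoints(r)
e=max(b[1]-b[0],b[2]-b[1],key=np.linalg.norm);X=np.array(r[0])/1000-[.4745,-.2076]
print(cv2.contourArea(c),"rect",r,"axis az",np.degrees(np.arctan2(e[1],e[0])),"r",np.hypot(*X),"vent by pos",np.arctan2(X[0],-X[1])+.2)
E
python3 lev.py
```

```text
clock: 7.63
tool_pos: [0.5381, -0.2424, 0.1127]
tcp_rot: [-1.386, 0.886, -0.894]
wrist_force: [-3.0, -19.6, -4.3]
gripper_width: 0.0
7.6333 [ 0.5381 -0.2424  0.1127] [ -3.  -19.6  -4.3] 2.333905997959585e-05
2.0 rect ((568.6396484375, -230.44419860839844), (3.3306243419647217, 0.8118771910667419), 74.79444122314453) axis az 74.79493 r 0.09687172352134579 vent by pos 1.5327350162487328
```

The lever is at its stop: 19.6 N of reaction against the push, and the standoff matches the open geometry. The finger also seems to end above the stated TCP. I'll back off and touch the bare table lightly to find the true tip height before going into the wheel.

```bash
python3 -m handwheel '[[2.5,0,-2,0,0,0],[4.5,0,-3.5,0,0,0],[6.5,0,-5,0,0,0],[8.5,0,-7,0,0,0],[10.5,0,-9,0,0,0],[12,0,-12,0,0,0],[12,2,-14,0,0,0],[12,5,-14,0,0,0],[12,8,-14,0,0,0],[12,10,-14,0,0,0],[12,10.5,-14,0,0,0],[12,10.5,-14,0,0,0]]'; python3 -m handwheel '[[0,0.3,0,0,0,0],[0,0.6,0,0,0,0],[0,0.8,0,0,0,0],[0,0.8,0,0,0,0]]';python3 -m handwheel '[[0,0.2,0,0,0,0],[0,0.4,0,0,0,0],[0,0.5,0,0,0,0],[0,0.5,0,0,0,0]]'
```

```text
clock: 8.68
tool_pos: [0.4601, -0.4096, 0.0074]
tcp_rot: [-1.384, 0.888, -0.892]
wrist_force: [0.6, 0.3, 0.1]
gripper_width: 0.0
clock: 9.02
tool_pos: [0.4603, -0.4098, -0.0001]
tcp_rot: [-1.384, 0.888, -0.893]
wrist_force: [0.5, 0.1, -0.7]
gripper_width: -0.0001
clock: 9.35
tool_pos: [0.4602, -0.4097, -0.0054]
tcp_rot: [-1.384, 0.888, -0.893]
wrist_force: [0.2, -0.2, 0.0]
gripper_width: 0.0001
```

```bash
python3 - <<'E'
from h import *
T=np.load("pics/top.npy",allow_pickle=True).item()
c=ray(T,215+263/4,125+248/4,.29);print("hub",c)
c=np.array([.5115,-.0285])
for u,v in[(232,95),(150,350),(415,298)]:
    X=ray(T,215+u/4,125+v/4,.277)[:2]-c;print(np.hypot(*X),np.degrees(np.arctan2(X[1],X[0])))
# dark ring sampling r=40..70 at z=.277
g=T["color"].max(2).astype(np.float32);az=np.radians(np.arange(0,360,1));prof=0
for r in np.arange(.045,.072,.003):
    q=proj(T,np.c_[c[0]+r*np.cos(az),c[1]+r*np.sin(az),az*0+.277]).astype(np.float32)
    prof=prof+cv2.remap(g,q[None,:,0],q[None,:,1],cv2.INTER_LINEAR)[0]
best=max(range(120),key=lambda k:-sum(prof[(k+120*j+np.arange(-4,5))%360].sum() for j in range(3)));print("spokes at",best,best+120,best+240-360)
E
```

```text
hub [ 0.50832352 -0.02644645  0.29      ]
0.08394208886561005 13.034745516405362
0.08219882428882062 133.9370912898627
0.08388696671337302 -107.44455964504874
spokes at 13 133 -107
```

TCP at −5 mm with no contact, so the tip really does end above the stated TCP. I'll continue the probe.

```bash
for i in 1 2 3 ; do :; done; python3 -m handwheel '[[0,0.2,0,0,0,0],[0,0.4,0,0,0,0],[0,0.5,0,0,0,0],[0,0.5,0,0,0,0]]';python3 -m handwheel '[[0,0.2,0,0,0,0],[0,0.4,0,0,0,0],[0,0.4,0,0,0,0]]'
```

```text
clock: 9.68
tool_pos: [0.4601, -0.4095, -0.0107]
tcp_rot: [-1.384, 0.888, -0.892]
wrist_force: [-0.3, -0.0, -0.3]
gripper_width: 0.0001
clock: 9.93
tool_pos: [0.4599, -0.4094, -0.0152]
tcp_rot: [-1.384, 0.889, -0.892]
wrist_force: [0.3, -0.1, 0.4]
gripper_width: -0.0001
```

```bash
python3 -m handwheel '[[0,0.2,0,0,0,0],[0,0.3,0,0,0,0],[0,0.3,0,0,0,0]]';python3 -m handwheel '[[0,0.2,0,0,0,0],[0,0.3,0,0,0,0],[0,0.3,0,0,0,0]]'
```

```text
clock: 10.18
tool_pos: [0.4598, -0.4092, -0.0186]
tcp_rot: [-1.384, 0.889, -0.891]
wrist_force: [0.3, -0.6, 0.6]
gripper_width: -0.0
clock: 10.43
tool_pos: [0.4597, -0.4091, -0.0219]
tcp_rot: [-1.383, 0.89, -0.891]
wrist_force: [0.6, -0.4, -0.1]
gripper_width: -0.0002
```

```bash
python3 -m handwheel '[[0,0.2,0,0,0,0],[0,0.3,0,0,0,0],[0,0.3,0,0,0,0]]';python3 -m handwheel '[[0,0.2,0,0,0,0],[0,0.3,0,0,0,0],[0,0.3,0,0,0,0]]'
```

```text
clock: 10.68
tool_pos: [0.4596, -0.409, -0.0252]
tcp_rot: [-1.383, 0.89, -0.89]
wrist_force: [0.0, 0.3, 0.1]
gripper_width: -0.0001
clock: 10.93
tool_pos: [0.4597, -0.4092, -0.0272]
tcp_rot: [-1.384, 0.89, -0.891]
wrist_force: [-2.6, 2.7, 8.3]
gripper_width: -0.0002
```

Contact came at TCP z ≈ −0.026, so the tips end 26 mm above the reported TCP, which agrees with the wrist view. For the wheel I'll use TCP z = 0.230 (tip 0.256). I'll do three identical ~120° strokes on the far side with the jaw axis kept tangential, so the knuckles stay off the hub. Spokes are at 13°, 133° and −107°.

```bash
python3 -m handwheel '[[0,-4,0,0,0,0],[0,-8,0,0,0,0],[0,-12,0,0,0,0],[0,-16,0,0,0,0],[0,-20,0,0,0,0],[0,-24,0,0,0,0],[0,-28,0,0,0,0],[0,-32,0,0,0,0],[0,-36,0,0,0,0],[0,-36,0,0,0,0]]'
cat > orb.py <<'E'
from plan import *
c=np.array([.511,-.0285])
def pose(th,z,r=.060):
    a=np.radians(th-90);X=np.array([np.cos(a),np.sin(a),0]);Y=np.array([0,0,-1.]);Mt=np.c_[X,Y,np.cross(X,Y)]
    t=np.radians(th);P=np.array([c[0]+r*np.cos(t),c[1]+r*np.sin(t),z])
    return np.r_[M.T@(P-p)*100,Ro.from_matrix(M.T@Mt).as_rotvec()]
def show(L):
    print("q6",o["joint_pos"][5].round(2));print("["+",".join("["+",".join(f"{v:.2f}".rstrip("0").rstrip(".") for v in np.r_[q[:3].round(1),q[3:].round(2)]+0.)+"]" for q in L)+"]")
E
python3 - <<'E'
from orb import *
show([pose(-20,.33)])
E
```

```text
clock: 11.77
tool_pos: [0.4608, -0.4093, 0.3414]
tcp_rot: [-1.388, 0.879, -0.902]
wrist_force: [-0.2, -0.1, 0.7]
gripper_width: -0.0004
11.7667 [ 0.4608 -0.4093  0.3414] [-0.2 -0.1  0.7] -0.0003585651368244683
q6 0.23
[[-28.4,0.7,24.6,-0.01,0.78,0.01]]
```

```bash
python3 -m handwheel '[[-2.5,0,2.2,0,0.08,0],[-5,0,4.4,0,0.16,0],[-7.5,0,6.6,0,0.23,0],[-10,0,8.8,0,0.3,0],[-13,0,11.2,0,0.38,0],[-16,0,13.8,0,0.46,0],[-19,0,16.4,0,0.54,0],[-22,0,19,0,0.62,0],[-25,0,21.6,0,0.7,0],[-27,0.7,23.4,0,0.76,0],[-28.4,0.7,24.6,-0.01,0.78,0.01],[-28.4,0.7,24.6,-0.01,0.78,0.01],[-28.4,0.7,24.6,-0.01,0.78,0.01]]'
python3 - <<'E'
from orb import *
from station import cams
show([pose(-20,.29),pose(-20,.23)])
s=cams.snapshot("wrist");cv2.imwrite("pics/w7.png",s["color"])
E
```

```text
clock: 12.85
tool_pos: [0.5676, -0.0488, 0.3302]
tcp_rot: [-1.026, 1.463, -1.466]
wrist_force: [0.6, -0.7, 0.2]
gripper_width: -0.0001
12.85 [ 0.5676 -0.0488  0.3302] [ 0.6 -0.7  0.2] -9.568010375698588e-05
q6 1.63
[[0,4,0,0,0,0],[0,10,0,0,0,0]]
```

View pics/w7.png

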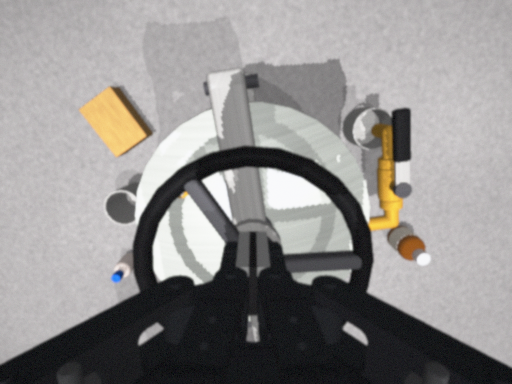

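The lever stands open along the pipe. The left spoke runs (232,238)→(190,185) and the right one (290,262)→(360,262), with the tip between them as planned and the bystanders unmoved. I'll descend into the window.

```bash
python3 -m handwheel '[[0,2,0,0,0,0],[0,4,0,0,0,0],[0,6,0,0,0,0],[0,7,0,0,0,0],[0,8,0,0,0,0],[0,9,0,0,0,0],[0,10,0,0,0,0],[0,10,0,0,0,0],[0,10,0,0,0,0]]'
python3 - <<'E'
from orb import *
show([pose(t,.23) for t in np.arange(-15,80,5)])
E
```

```text
clock: 13.65
tool_pos: [0.5672, -0.0501, 0.2305]
tcp_rot: [-1.026, 1.464, -1.467]
wrist_force: [-0.0, 0.1, -0.5]
gripper_width: -0.0003
13.65 [ 0.5672 -0.0501  0.2305] [-0.   0.1 -0.5] -0.0002511144106709125
q6 1.63
[[-0.6,0,0,0,-0.09,0],[-1.2,0,-0.1,0,-0.18,0],[-1.7,0,-0.2,0,-0.27,0],[-2.2,0,-0.4,0,-0.35,0],[-2.6,0,-0.6,0,-0.44,0],[-3.1,0,-0.8,0,-0.53,0],[-3.5,0,-1.1,0,-0.61,0],[-4,0,-1.4,0,-0.7,0],[-4.3,0,-1.8,0,-0.79,0],[-4.7,0,-2.2,0,-0.88,0],[-5,0,-2.6,0,-0.96,0],[-5.3,0,-3,0,-1.05,0],[-5.5,0,-3.5,0,-1.14,0],[-5.7,0,-4,0,-1.23,0],[-5.9,0,-4.5,0,-1.31,0],[-6,0,-5,0,-1.4,0],[-6.1,0,-5.5,0,-1.49,0],[-6.1,0,-6,0,-1.57,0],[-6.1,0,-6.6,0,-1.66,0]]
```

```bash
python3 -m handwheel '[[-0.6,0,0,0,-0.09,0],[-1.2,0,-0.1,0,-0.18,0],[-1.7,0,-0.2,0,-0.27,0],[-2.2,0,-0.4,0,-0.35,0],[-2.6,0,-0.6,0,-0.44,0],[-3.1,0,-0.8,0,-0.53,0],[-3.5,0,-1.1,0,-0.61,0],[-4,0,-1.4,0,-0.7,0],[-4.3,0,-1.8,0,-0.79,0]]'
python3 - <<'E'
from orb import *
show([pose(t,.23) for t in np.arange(25,118,5)])
E
```

```text
clock: 14.4
tool_pos: [0.5664, -0.004, 0.2314]
tcp_rot: [-1.39, 0.875, -0.883]
wrist_force: [8.0, -0.7, -0.9]
gripper_width: 0.0001
14.4 [ 0.5664 -0.004   0.2314] [ 8.  -0.7 -0.9] 6.266208302690472e-05
q6 0.92
[[-0.1,0.1,-0.1,0,0,0.01],[-0.6,0.1,-0.1,0,-0.08,0.01],[-1.2,0.1,-0.1,0,-0.17,0.01],[-1.7,0.1,-0.3,0,-0.26,0.01],[-2.2,0.1,-0.4,0,-0.34,0.01],[-2.7,0.1,-0.6,0,-0.43,0.01],[-3.1,0.1,-0.8,0,-0.52,0.01],[-3.6,0.1,-1.1,0,-0.61,0.01],[-4,0.1,-1.4,0,-0.69,0.01],[-4.4,0.1,-1.8,0,-0.78,0.01],[-4.7,0.1,-2.2,0,-0.87,0.01],[-5.1,0.1,-2.6,0,-0.96,0.01],[-5.3,0.1,-3,0,-1.04,0],[-5.6,0.1,-3.5,0,-1.13,0],[-5.8,0.1,-4,0,-1.22,0],[-5.9,0.1,-4.5,0,-1.3,0],[-6.1,0.1,-5,0.01,-1.39,0],[-6.1,0.1,-5.5,0.01,-1.48,0],[-6.2,0.1,-6,0.01,-1.57,0]]
```

The wheel is in contact, but the 8 N reaction is more radial than I'd expect from the spoke alone. I'll shift a few mm outward to see what changes.

```bash
python3 -c "
from station import readout
o=readout.get_obs();print(o['torque'],o['wrist_force'])"
python3 -m handwheel '[[0,0,0.2,0,0,0],[0,0,0.4,0,0,0],[0,0,0.4,0,0,0]]'
python3 - <<'E'
from orb import *
print(o["torque"]);d=p[:2]-c;print(np.hypot(*d),np.degrees(np.arctan2(d[1],d[0])))
show([pose(t,.23,.062) for t in np.arange(25,118,5)])
E
```

```text
[-0.10436116 -1.1637544  -0.05760293] [ 7.98738484 -0.65188039 -0.88966977]
clock: 14.65
tool_pos: [0.5705, -0.0023, 0.2318]
tcp_rot: [-1.389, 0.877, -0.885]
wrist_force: [0.3, 0.9, -0.1]
gripper_width: 0.0002
14.65 [ 0.5705 -0.0023  0.2318] [ 0.3  0.9 -0.1] 0.00024839283013234443
[-0.03225484 -0.02767416 -0.03397394]
0.06501536294510106 23.748799916909334
q6 0.93
[[-0.1,0.2,-0.3,0,0,0.01],[-0.7,0.2,-0.3,0,-0.08,0.01],[-1.2,0.2,-0.4,0,-0.17,0.01],[-1.7,0.2,-0.5,0,-0.26,0.01],[-2.3,0.2,-0.7,0,-0.35,0.01],[-2.8,0.2,-0.9,0,-0.43,0.01],[-3.2,0.2,-1.1,0,-0.52,0.01],[-3.7,0.2,-1.4,0,-0.61,0.01],[-4.1,0.2,-1.7,0,-0.7,0.01],[-4.5,0.2,-2.1,0,-0.78,0.01],[-4.9,0.2,-2.5,0,-0.87,0.01],[-5.2,0.1,-2.9,0,-0.96,0.01],[-5.5,0.1,-3.4,0,-1.04,0.01],[-5.8,0.1,-3.9,0,-1.13,0.01],[-6,0.1,-4.4,0,-1.22,0.01],[-6.1,0.1,-4.9,0,-1.31,0.01],[-6.3,0.1,-5.4,0,-1.39,0],[-6.3,0.1,-5.9,0.01,-1.48,0],[-6.4,0.1,-6.5,0.01,-1.57,0]]
```

The force vanished, so the finger was brushing the hub. I'll use radius 66 mm and go 3 mm higher.

```bash
python3 - <<'E'
from orb import *
show([pose(t,.233,.066) for t in np.arange(25,120,5)])
E
```

```text
14.65 [ 0.5705 -0.0023  0.2318] [ 0.3  0.9 -0.1] 0.00024839283013234443
q6 0.93
[[-0.1,-0.1,0.1,0,0,0.01],[-0.7,-0.1,0.1,0,-0.08,0.01],[-1.3,-0.1,0,0,-0.17,0.01],[-1.8,-0.1,-0.1,0,-0.26,0.01],[-2.4,-0.1,-0.3,0,-0.35,0.01],[-2.9,-0.1,-0.5,0,-0.43,0.01],[-3.4,-0.1,-0.8,0,-0.52,0.01],[-3.9,-0.1,-1.1,0,-0.61,0.01],[-4.4,-0.1,-1.4,0,-0.7,0.01],[-4.8,-0.1,-1.8,0,-0.78,0.01],[-5.2,-0.2,-2.2,0,-0.87,0.01],[-5.6,-0.2,-2.7,0,-0.96,0.01],[-5.9,-0.2,-3.2,0,-1.04,0.01],[-6.1,-0.2,-3.7,0,-1.13,0.01],[-6.4,-0.2,-4.2,0,-1.22,0.01],[-6.5,-0.2,-4.8,0,-1.31,0.01],[-6.7,-0.2,-5.3,0,-1.39,0],[-6.7,-0.2,-5.9,0.01,-1.48,0],[-6.8,-0.2,-6.5,0.01,-1.57,0]]
```

```bash
python3 -m handwheel '[[-0.1,-0.1,0.1,0,0,0.01],[-0.7,-0.1,0.1,0,-0.08,0.01],[-1.3,-0.1,0,0,-0.17,0.01],[-1.8,-0.1,-0.1,0,-0.26,0.01],[-2.4,-0.1,-0.3,0,-0.35,0.01],[-2.9,-0.1,-0.5,0,-0.43,0.01],[-3.4,-0.1,-0.8,0,-0.52,0.01]]'
python3 - <<'E'
from orb import *
d=p[:2]-c;print(np.hypot(*d),np.degrees(np.arctan2(d[1],d[0])))
show([pose(t,.233,.066) for t in np.arange(60,120,5)])
E
```

```text
clock: 15.23
tool_pos: [0.5497, 0.0249, 0.233]
tcp_rot: [-1.516, 0.479, -0.476]
wrist_force: [4.3, -0.6, -0.9]
gripper_width: -0.0002
15.2333 [0.5497 0.0249 0.233 ] [ 4.3 -0.6 -0.9] -0.0001791435353454025
0.06591695163536473 54.072732837028006
q6 0.44
[[-0.7,0,0,0,-0.09,0],[-1.3,0,-0.1,0,-0.17,0],[-1.8,0,-0.2,0,-0.26,0],[-2.4,0,-0.4,0,-0.35,0],[-2.9,0,-0.6,0,-0.44,0],[-3.4,0,-0.9,0,-0.52,0],[-3.9,0,-1.2,0,-0.61,0],[-4.4,0,-1.5,0,-0.7,0],[-4.8,0,-1.9,0,-0.78,0],[-5.2,0,-2.3,0,-0.87,0],[-5.5,0,-2.8,0,-0.96,0],[-5.8,0,-3.3,0,-1.05,0]]
```

The reaction is about 4 N, as the wheel's stiffness predicts. I'll finish the stroke, then lift.

```bash
python3 -m handwheel '[[-0.7,0,0,0,-0.09,0],[-1.3,0,-0.1,0,-0.17,0],[-1.8,0,-0.2,0,-0.26,0],[-2.4,0,-0.4,0,-0.35,0],[-2.9,0,-0.6,0,-0.44,0],[-3.4,0,-0.9,0,-0.52,0],[-3.9,0,-1.2,0,-0.61,0],[-4.4,0,-1.5,0,-0.7,0],[-4.8,0,-1.9,0,-0.78,0],[-5.2,0,-2.3,0,-0.87,0],[-5.5,0,-2.8,0,-0.96,0],[-5.8,0,-3.3,0,-1.05,0],[-5.8,0,-3.3,0,-1.05,0]]'
python3 - <<'E'
from orb import *
d=p[:2]-c;print(np.hypot(*d),np.degrees(np.arctan2(d[1],d[0])))
L=[pose(105,.233,.066),pose(105,.275,.066),pose(105,.32,.066)]+[pose(t,.32,.066) for t in np.arange(98,-25,-7)]
show(L)
E
```

```text
clock: 16.32
tool_pos: [0.483, 0.031, 0.2334]
tcp_rot: [-1.54, -0.345, 0.347]
wrist_force: [-0.7, 1.6, 0.2]
gripper_width: -0.0001
16.3167 [0.483  0.031  0.2334] [-0.7  1.6  0.2] -0.000144482669689768
0.06580323495853986 115.21700860892341
q6 -0.62
[[1.2,0,-0.1,0,0.18,0],[1.2,-4.2,-0.1,0,0.18,0],[1.2,-8.7,-0.1,0,0.18,0],[1.9,-8.7,-0.3,0,0.3,0],[2.7,-8.7,-0.5,0,0.42,0],[3.4,-8.7,-0.9,0,0.55,0],[4.1,-8.7,-1.4,0,0.67,0],[4.7,-8.7,-1.9,0,0.79,0],[5.2,-8.7,-2.5,0,0.91,0],[5.7,-8.7,-3.2,0,1.04,0],[6,-8.7,-3.9,0,1.16,0],[6.3,-8.7,-4.7,0,1.28,0],[6.5,-8.7,-5.4,0,1.4,0],[6.6,-8.7,-6.2,0,1.52,0],[6.6,-8.7,-7.1,0,1.65,0],[6.5,-8.7,-7.8,0,1.77,0],[6.3,-8.7,-8.6,0,1.89,0],[6,-8.7,-9.4,0,2.01,0],[5.6,-8.7,-10.1,0,2.13,0],[5.1,-8.7,-10.7,0,2.26,0],[4.5,-8.7,-11.3,0,2.38,0]]
```

```bash
python3 -m handwheel '[[1.2,0,-0.1,0,0.12,0],[1.2,-4,-0.1,0,0.18,0],[1.2,-8,-0.1,0,0.18,0],[1.9,-8.7,-0.3,0,0.3,0],[2.7,-8.7,-0.5,0,0.42,0],[3.4,-8.7,-0.9,0,0.55,0],[4.1,-8.7,-1.4,0,0.67,0],[4.7,-8.7,-1.9,0,0.79,0],[5.2,-8.7,-2.5,0,0.91,0],[5.7,-8.7,-3.2,0,1.04,0],[6,-8.7,-3.9,0,1.16,0],[6.3,-8.7,-4.7,0,1.28,0],[6.5,-8.7,-5.4,0,1.4,0],[6.6,-8.7,-6.2,0,1.52,0],[6.6,-8.7,-7.1,0,1.65,0],[6.5,-8.7,-7.8,0,1.77,0],[6.3,-8.7,-8.6,0,1.89,0],[6,-8.7,-9.4,0,2.01,0],[5.6,-8.7,-10.1,0,2.13,0],[5.1,-8.7,-10.7,0,2.26,0]]'
cat > spk.py <<'E'
# spoke angle from wrist camera: dark fraction along rays at z=.277
from orb import *
from station import cams
w=cams.snapshot("wrist");H=np.linalg.inv(w["hand_eye"]);f=192/np.tan(np.radians(w["vfov"])/2)
g=w["color"].max(2).astype(np.float32);az=np.radians(np.arange(0,360,2));V=np.zeros((0,180))
for r in np.arange(.03,.083,.004):
    X=np.c_[c[0]+r*np.cos(az),c[1]+r*np.sin(az),az*0+.277]
    C=((X-p)@M)@H[:3,:3].T+H[:3,3];q=(C[:,:2]/C[:,2:]*f+[w["cx"],w["cy"]]).astype(np.float32)
    v=cv2.remap(g,q[None,:,0],q[None,:,1],cv2.INTER_LINEAR,borderValue=-1)[0];v[q[:,1]>230]=-1
    V=np.vstack([V,v])
A=np.degrees(az)
for i in range(180):
    k=V[:,i]>=0
    if k.sum()>=5: print(int(A[i]),int(V[k,i].mean()),k.sum(),end="; ")
print()
show([pose(-20,.233,.066)])
E
python3 spk.py
```

```text
clock: 17.98
tool_pos: [0.5752, -0.0448, 0.3199]
tcp_rot: [-1.079, 1.396, -1.39]
wrist_force: [-0.8, 0.5, -0.2]
gripper_width: -0.0002
17.9833 [ 0.5752 -0.0448  0.3199] [-0.8  0.5 -0.2] -0.00018531949954539513
0 223 9; 2 238 9; 4 225 9; 6 161 9; 8 73 9; 10 87 9; 12 112 8; 14 113 8; 16 110 8; 18 142 8; 20 242 7; 22 242 7; 24 236 6; 26 232 6; 28 221 6; 29 212 5; 32 200 5; 300 168 5; 302 182 5; 304 192 6; 306 200 6; 308 205 7; 310 210 7; 312 217 7; 314 213 8; 316 217 8; 318 222 8; 320 224 8; 322 221 9; 324 224 9; 326 227 9; 328 227 9; 330 227 9; 332 224 9; 334 220 9; 336 198 9; 338 149 10; 340 138 10; 342 137 10; 344 137 10; 346 139 10; 348 137 10; 350 138 10; 352 138 10; 354 137 10; 356 143 9; 358 181 9; 
q6 1.54
[[0.7,8.7,0,0,0.1,0]]
```

The spoke is now at about 12°, so the first stroke gave about 119°, and the finger lags the spoke by 17°. Stroke 2 is the same.

```bash
python3 -m handwheel '[[0,3,0,0,0,0],[0,6,0,0,0,0],[0,8.7,0,0,0,0],[0,8.7,0,0,0,0],[0,8.7,0,0,0,0]]'
python3 - <<'E'
from orb import *
show([pose(t,.233,.066) for t in np.arange(-10,87,5)])
E
```

```text
clock: 18.45
tool_pos: [0.5746, -0.0456, 0.233]
tcp_rot: [-1.076, 1.403, -1.396]
wrist_force: [0.3, -0.3, 1.2]
gripper_width: 0.0001
18.45 [ 0.5746 -0.0456  0.233 ] [ 0.3 -0.3  1.2] 8.357208559693128e-05
q6 1.55
[[-0.6,0,0,0,-0.09,0],[-1.2,0,-0.1,0,-0.17,0],[-1.7,0,-0.2,0,-0.26,0],[-2.3,0,-0.4,0,-0.35,0],[-2.8,0,-0.6,0,-0.44,0],[-3.3,0,-0.9,0,-0.52,0],[-3.8,0,-1.2,0,-0.61,0],[-4.2,0,-1.5,0,-0.7,0],[-4.7,0,-1.9,0,-0.79,0],[-5.1,0,-2.3,0,-0.87,0],[-5.4,0,-2.8,0,-0.96,0],[-5.7,0,-3.3,0,-1.05,0],[-6,0,-3.8,0,-1.13,0],[-6.2,0,-4.3,0,-1.22,0],[-6.4,0,-4.9,0,-1.31,0],[-6.5,0,-5.4,0,-1.4,0],[-6.6,0,-6,0,-1.48,0],[-6.6,0,-6.6,0,-1.57,0],[-6.6,0,-7.2,0,-1.66,0],[-6.5,0,-7.7,0,-1.74,0]]
```

```bash
python3 -m handwheel '[[-0.6,0,0,0,-0.09,0],[-1.2,0,-0.1,0,-0.17,0],[-1.7,0,-0.2,0,-0.26,0],[-2.3,0,-0.4,0,-0.35,0],[-2.8,0,-0.6,0,-0.44,0],[-3.3,0,-0.9,0,-0.52,0],[-3.8,0,-1.2,0,-0.61,0],[-4.2,0,-1.5,0,-0.7,0],[-4.7,0,-1.9,0,-0.79,0],[-5.1,0,-2.3,0,-0.87,0],[-5.4,0,-2.8,0,-0.96,0],[-5.7,0,-3.3,0,-1.05,0],[-6,0,-3.8,0,-1.13,0],[-6.2,0,-4.3,0,-1.22,0],[-6.4,0,-4.9,0,-1.31,0],[-6.5,0,-5.4,0,-1.4,0],[-6.6,0,-6,0,-1.48,0],[-6.6,0,-6.6,0,-1.57,0],[-6.6,0,-7.2,0,-1.66,0],[-6.5,0,-7.7,0,-1.74,0]]'
python3 - <<'E'
from orb import *
show([pose(t,.233,.066) for t in np.arange(90,117,5)]+[pose(115.5,.233,.066)])
E
```

```text
clock: 20.12
tool_pos: [0.5184, 0.0377, 0.2359]
tcp_rot: [-1.567, 0.068, -0.07]
wrist_force: [4.4, 3.3, -2.5]
gripper_width: -0.0
20.1167 [0.5184 0.0377 0.2359] [ 4.4  3.3 -2.5] -8.629064191518815e-06
q6 -0.07
[[-0.7,0.3,-0.1,0,-0.09,0],[-1.3,0.3,-0.2,0,-0.17,0],[-1.9,0.3,-0.3,0,-0.26,0],[-2.4,0.3,-0.5,0,-0.35,0],[-2.9,0.3,-0.7,0,-0.44,0],[-3.5,0.3,-0.9,0,-0.52,0],[-3.5,0.3,-1,0,-0.53,0]]
```

```bash
python3 -m handwheel '[[-0.7,0.2,0,0,-0.09,0],[-1.3,0.2,-0.1,0,-0.17,0],[-1.9,0.2,-0.2,0,-0.26,0],[-2.4,0.2,-0.4,0,-0.35,0],[-2.9,0.2,-0.6,0,-0.44,0],[-3.5,0.2,-0.9,0,-0.52,0],[-3.5,0.2,-0.9,0,-0.52,0]]'
python3 - <<'E'
from orb import *
d=p[:2]-c;print(np.hypot(*d),np.degrees(np.arctan2(d[1],d[0])))
E
python3 -m handwheel '[[1.2,0,-0.1,0,0.12,0],[1.2,-4,-0.1,0,0.18,0],[1.2,-8,-0.1,0,0.18,0],[1.9,-8.7,-0.3,0,0.3,0],[2.7,-8.7,-0.5,0,0.42,0],[3.4,-8.7,-0.9,0,0.55,0],[4.1,-8.7,-1.4,0,0.67,0],[4.7,-8.7,-1.9,0,0.79,0],[5.2,-8.7,-2.5,0,0.91,0],[5.7,-8.7,-3.2,0,1.04,0],[6,-8.7,-3.9,0,1.16,0],[6.3,-8.7,-4.7,0,1.28,0],[6.5,-8.7,-5.4,0,1.4,0],[6.6,-8.7,-6.2,0,1.52,0],[6.6,-8.7,-7.1,0,1.65,0],[6.5,-8.7,-7.8,0,1.77,0],[6.3,-8.7,-8.6,0,1.89,0],[6,-8.7,-9.4,0,2.01,0],[5.6,-8.7,-10.1,0,2.13,0],[5.1,-8.7,-10.7,0,2.26,0]]'
python3 spk.py
```

```text
clock: 20.7
tool_pos: [0.4834, 0.0319, 0.2364]
tcp_rot: [-1.542, -0.346, 0.337]
wrist_force: [0.7, 0.8, -0.2]
gripper_width: -0.0002
20.7 [0.4834 0.0319 0.2364] [ 0.7  0.8 -0.2] -0.00016884117818772418
0.06638162412191358 114.60400590104557
clock: 22.37
tool_pos: [0.5748, -0.0444, 0.3256]
tcp_rot: [-1.068, 1.392, -1.398]
wrist_force: [-0.0, -0.7, -0.2]
gripper_width: -0.0004
22.3667 [ 0.5748 -0.0444  0.3256] [-0.  -0.7 -0.2] -0.0004304443075507847
0 214 10; 2 222 10; 4 198 10; 6 136 9; 8 70 9; 10 101 9; 12 111 9; 14 113 9; 16 111 8; 18 190 8; 20 245 8; 22 244 8; 24 236 7; 26 235 7; 28 225 6; 29 218 6; 32 204 5; 34 197 5; 298 179 5; 300 188 6; 302 199 6; 304 202 7; 306 211 7; 308 218 7; 310 217 8; 312 221 8; 314 226 8; 316 222 9; 318 224 9; 320 227 9; 322 230 9; 324 232 9; 326 226 10; 328 224 10; 330 221 10; 332 220 10; 334 210 10; 336 178 10; 338 144 10; 340 140 10; 342 141 10; 344 141 10; 346 141 10; 348 139 10; 350 139 10; 352 143 10; 354 146 10; 356 144 10; 358 169 10; 
q6 1.55
[[0.7,9.3,-0.1,-0.01,0.09,0]]
```

The spoke is at about 12° again, so two strokes make about 239°. Stroke 3 goes to finger ≈116°, putting the spoke at 133°.

```bash
python3 -m handwheel '[[0,3,0,0,0,0],[0,6,0,0,0,0],[0,9.2,0,0,0,0],[0,9.2,0,0,0,0],[0,9.2,0,0,0,0]]'
python3 -m handwheel '[[-0.6,0,0,0,-0.09,0],[-1.2,0,-0.1,0,-0.17,0],[-1.7,0,-0.2,0,-0.26,0],[-2.3,0,-0.4,0,-0.35,0],[-2.8,0,-0.6,0,-0.44,0],[-3.3,0,-0.9,0,-0.52,0],[-3.8,0,-1.2,0,-0.61,0],[-4.2,0,-1.5,0,-0.7,0],[-4.7,0,-1.9,0,-0.79,0],[-5.1,0,-2.3,0,-0.87,0],[-5.4,0,-2.8,0,-0.96,0],[-5.7,0,-3.3,0,-1.05,0],[-6,0,-3.8,0,-1.13,0],[-6.2,0,-4.3,0,-1.22,0],[-6.4,0,-4.9,0,-1.31,0],[-6.5,0,-5.4,0,-1.4,0],[-6.6,0,-6,0,-1.48,0],[-6.6,0,-6.6,0,-1.57,0],[-6.6,0,-7.2,0,-1.66,0],[-6.5,0,-7.7,0,-1.74,0]]'
python3 - <<'E'
from orb import *
show([pose(t,.234,.066) for t in np.arange(90,117,5)]+[pose(116,.234,.066)])
E
```

```text
clock: 22.83
tool_pos: [0.5754, -0.0453, 0.2345]
tcp_rot: [-1.065, 1.397, -1.404]
wrist_force: [-0.7, -0.1, 0.6]
gripper_width: 0.0001
clock: 24.5
tool_pos: [0.5201, 0.0383, 0.2382]
tcp_rot: [-1.567, 0.06, -0.083]
wrist_force: [4.0, 4.0, 0.1]
gripper_width: -0.0001
24.5 [0.5201 0.0383 0.2382] [4.  4.  0.1] -6.895341393397506e-05
q6 -0.06
[[-0.9,0.4,-0.2,0,-0.09,0.02],[-1.5,0.4,-0.2,0,-0.18,0.02],[-2,0.4,-0.4,0,-0.27,0.02],[-2.6,0.4,-0.5,0,-0.35,0.02],[-3.1,0.4,-0.8,0,-0.44,0.02],[-3.6,0.4,-1,0,-0.53,0.02],[-3.7,0.4,-1.1,0,-0.54,0.02]]
```

Finish the push, back off a little, lift, and swing back to the measuring pose.

```bash
python3 -m handwheel '[[-0.9,0.2,0,0,-0.09,0.01],[-1.5,0.2,-0.1,0,-0.18,0.01],[-2,0.2,-0.2,0,-0.27,0.01],[-2.6,0.2,-0.4,0,-0.35,0.01],[-3.1,0.2,-0.7,0,-0.44,0.01],[-3.6,0.2,-0.9,0,-0.53,0.01],[-3.7,0.2,-1,0,-0.54,0.01],[-3.7,0.2,-1,0,-0.54,0.01]]'
python3 - <<'E'
from orb import *
d=p[:2]-c;print(np.hypot(*d),np.degrees(np.arctan2(d[1],d[0])))
E
python3 -m handwheel '[[1.2,0,-0.1,0,0.12,0],[1.2,-4,-0.1,0,0.18,0],[1.2,-8,-0.1,0,0.18,0],[1.9,-8.7,-0.3,0,0.3,0],[2.7,-8.7,-0.5,0,0.42,0],[3.4,-8.7,-0.9,0,0.55,0],[4.1,-8.7,-1.4,0,0.67,0],[4.7,-8.7,-1.9,0,0.79,0],[5.2,-8.7,-2.5,0,0.91,0],[5.7,-8.7,-3.2,0,1.04,0],[6,-8.7,-3.9,0,1.16,0],[6.3,-8.7,-4.7,0,1.28,0],[6.5,-8.7,-5.4,0,1.4,0],[6.6,-8.7,-6.2,0,1.52,0],[6.6,-8.7,-7.1,0,1.65,0],[6.5,-8.7,-7.8,0,1.77,0],[6.3,-8.7,-8.6,0,1.89,0],[6,-8.7,-9.4,0,2.01,0],[5.6,-8.7,-10.1,0,2.13,0],[5.1,-8.7,-10.7,0,2.26,0]]'
python3 spk.py
```

```text
clock: 25.17
tool_pos: [0.4838, 0.032, 0.2388]
tcp_rot: [-1.545, -0.36, 0.342]
wrist_force: [1.9, 3.9, 6.2]
gripper_width: 0.0003
25.1667 [0.4838 0.032  0.2388] [1.9 3.9 6.2] 0.000273661101310497
0.06633455990802353 114.2357021040319
clock: 26.83
tool_pos: [0.5755, -0.0432, 0.328]
tcp_rot: [-1.073, 1.378, -1.394]
wrist_force: [-0.3, -0.5, 0.5]
gripper_width: -0.0001
26.8333 [ 0.5755 -0.0432  0.328 ] [-0.3 -0.5  0.5] -5.401766772981715e-05
0 203 10; 2 206 10; 4 161 10; 6 79 10; 8 84 9; 10 101 9; 12 105 9; 14 108 9; 16 142 9; 18 238 8; 20 247 8; 22 246 8; 24 239 7; 26 236 7; 28 231 7; 29 219 6; 32 217 6; 34 202 5; 298 188 5; 300 199 6; 302 209 6; 304 211 7; 306 218 7; 308 227 7; 310 222 8; 312 228 8; 314 230 8; 316 227 9; 318 230 9; 320 232 9; 322 235 9; 324 236 9; 326 231 10; 328 230 10; 330 226 10; 332 224 10; 334 217 10; 336 199 10; 338 157 10; 340 139 10; 342 140 10; 344 141 10; 346 142 10; 348 139 10; 350 139 10; 352 142 10; 354 140 10; 356 142 10; 358 159 10; 
q6 1.54
[[0.8,9.5,-0.2,-0.01,0.1,0]]
```

The spoke reads 11° against 13° at the start, so about 358° in all. I'll retreat and check with the top camera.

```bash
python3 -m handwheel '[[0,-3,0,0,0,0],[3,-5,0,0,0,0],[6,-5,0,0,0,0],[10,-5,0,0,0,0],[14,-5,0,0,0,0],[18,-5,0,0,0,0],[22,-5,-1,0,0,0],[26,-5,-1,0,0,0],[30,-5,-2,0,0,0],[34,-5,-5,0,0,0],[36,-5,-9,0,0,0],[36,-5,-12,0,0,0],[36,-5,-12,0,0,0],[36,-5,-12,0,0,0]]'
python3 - <<'E'
from orb import *
from station import cams
T=cams.snapshot("top");s0=np.load("pics/top.npy",allow_pickle=True).item()
az=np.radians(np.arange(0,360,1));c=np.array([.5115,-.0285])
for s in(s0,T):
    g=s["color"].max(2).astype(np.float32);prof=0
    for r in np.arange(.045,.072,.003):
        q=proj(s,np.c_[c[0]+r*np.cos(az),c[1]+r*np.sin(az),az*0+.277]).astype(np.float32)
        prof=prof+cv2.remap(g,q[None,:,0],q[None,:,1],cv2.INTER_LINEAR)[0]
    print("spoke",max(range(120),key=lambda k:-sum(prof[(k+120*j+np.arange(-4,5))%360].sum() for j in range(3))))
print(o["joint_velocities"].round(3))
cv2.imwrite("pics/t8.png",cv2.resize(T["color"][90:300,150:420],None,fx=2.8,fy=2.8))
E
```

```text
clock: 28.05
tool_pos: [0.3668, -0.3628, 0.3778]
tcp_rot: [-1.069, 1.383, -1.404]
wrist_force: [-0.4, -0.7, 0.8]
gripper_width: 0.0003
28.05 [ 0.3668 -0.3628  0.3778] [-0.4 -0.7  0.8] 0.0002541587336503621
spoke 13
spoke 12
[ 0.043  0.041 -0.048  0.008 -0.005  0.015]
```

View pics/t8.png

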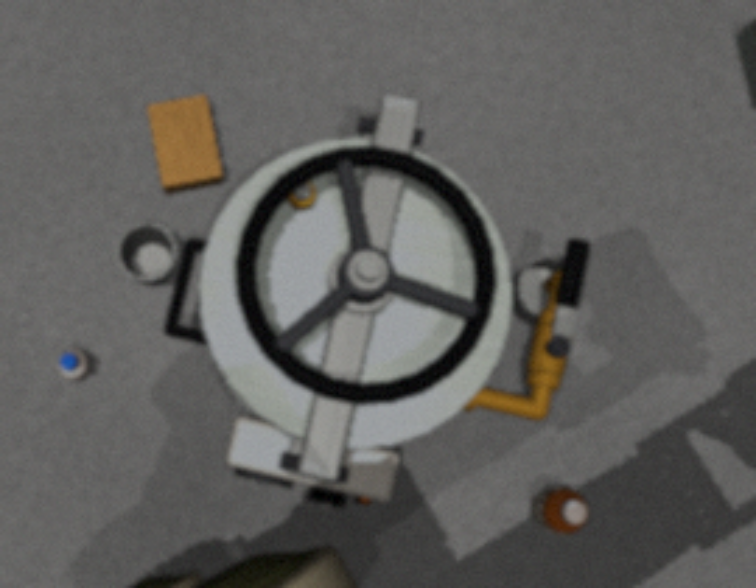

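The wheel is back at its starting look after three 120° strokes, with a spoke at 12° against 13°. The lever, (557,347)→(577,245), is in line with the pipe. The bottles, box and beaker stand as before, and the arm is clear.

```bash
python3 -c "
from station import job;print(job.close_job())"
```

```text
the job is handed in; nothing more can be done
None
```

I opened the vent and turned the wheel one full turn anticlockwise, then handed the job in at about 28 s. No verdict was reported.

**Vent:** I pushed the lever to its stop, where it reacted with about 20 N. The last top view shows it in line with the pipe.

**Wheel:** I turned it with three pushes of about 120°, each on the next spoke. The top camera now shows a spoke at 12°, against 13° at the start, so the total is about 359°. The wrist camera read about 11°, or 358°. Both are well inside the 0.3 rad tolerance. Spoke marks alone cannot tell one third of a turn from another. That it was a full turn rests on counting the three pushes, and the spoke was checked after each.

**Bystanders and arm:** In the last top view the bottles, box and beaker stand where they were. I judged that by eye and did not measure it. The arm is clear of everything and the wrist force is about zero.

**What failed or disagreed:**
- **First lever push missed:** it passed over the lever without touching it. A light touch on the bare table showed the fingertips end about 26 mm above the reported TCP, so I corrected all later heights for this.
- **Lever angle:** my wrist-camera check of the lever at its stop found too few pixels to use. I relied on the stop force and the pictures instead.
- **Hub contact:** early in the first wheel push the gripper pressed on what was probably the hub, with about 8 N. I moved the push out to 66 mm from the axis. Readings after that were at most about 8 N, with small outward forces of 3–4 N in pushes 2 and 3. Forces were only read between calls, so peaks during motion are not known.

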